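# Dim the modelling lamp, flip out its kickstand and hold the panel upright

## Task

First turn the studio lamp's dimmer knob fully anticlockwise to its off stop, then flip the lamp panel's kickstand over centre to the back until it lies against its open stop. Then swing the forward-drooping panel upright by the bar handle on its top and keep holding it there: it tips forward by itself, so finish with the fingers still on the bar, the panel upright and still. Leave the bowl, the jar and the tub where they are.

Things in the scene. Friction and masses are not known exactly. Their poses are not given: they have to be found in the camera images.
- dimmer (a joint): Angle of the black dimmer knob (44 mm round skirt, with an upright bar grip 42 mm long, 14 mm thick, 32 mm tall across its top; white pointer mark) on a vertical axis on the base plate. 0 = fully anticlockwise seen from above = the off stop; grows clockwise to 2.6 rad. Stiff: 0.04 N m; stays where left.
- dimmer_grip (a point): Point on the knob's axis, 49 mm above the table, inside the bar grip (its top is 56 mm above the table; the skirt's top is at 26 mm). It turns with the knob: its x axis runs along the bar (level), its y axis across the 14 mm thickness, z up. The panel's edge is 80 mm away.
- hinge (a point): Middle of the panel's horizontal hinge axis, on the lamp's fixed steel base plate (180 x 335 x 12 mm), 50 mm above the table. x axis: level, to the lamp's back (away from the robot, give or take 0.3 rad); y axis: along the hinge, to the side where the kickstand is (robot's left); z up. The dimmer stands 30 mm to its front (-x) and 170 mm to -y.
- panel (a joint): Tilt of the flat black light panel (28 mm thick, 180 mm wide, from 15 to 185 mm above the hinge along its own height) about the hinge. 0 = upright; positive = leaning to the front (towards the robot); it starts at its front stop, 0.6; back stop -0.2. Gravity and a weak spring tip it forward (about 3 N at the handle all the way); let go, it falls back to 0.6.
- handle: Handle on the panel's top: a level round aluminium grip, 12 mm thick, 104 mm long, between two end posts; 34 mm clear gap between it and the panel. It turns freely on its own axis as the panel swings. Origin: its middle; y axis along it. In the panel it lies 225 mm above and 20 mm in front of the hinge axis: 0.22 m above the table at the start, 0.275 m when upright.
- kickstand (a joint): Angle of the kickstand (10 mm steel leg at the panel's +y side edge) relative to the panel. 0 = stowed, leg pointing to the panel's top; grows as it swings over to the back (lamp's +x) and down to 2.5 rad = open stop. Its foot is heavy (leg 0.2 kg, up to 0.25 N m): once past upright (0.6 rad with the panel at its front stop) it slowly falls open by itself; short of that it falls back to 0.
- peg (a point): Middle of the rubber foot peg at the kickstand's free end, 150 mm from the hub axis: a level cylinder 16 mm thick that sticks out 45 mm sideways (+y) from the leg; this point is 30 mm out from the leg's centre line. y axis along the peg; z axis along the leg, away from the hub. About 0.23 m above the table at the start.
- hub (a point): Point on the kickstand's pivot axis (parallel to the hinge), in the leg's plane. Fixed in the panel: 85 mm above and 20 mm in front of the hinge axis, 115 mm to the +y side. Its axes are the panel's (x to the back, z up along the panel).
- bowl: Bystander: amber bowl, 100 mm wide, 70 mm tall, loose on the table close before or behind the lamp. Origin at the centre of its underside.
- jar: Bystander: closed terracotta jar with a white cap, 68 mm wide, 90 mm tall, loose close before or behind the lamp. Origin at the centre of its underside.
- tub: Bystander: open clear plastic tub 200 x 130 x 90 mm, loose on the kickstand's side of the lamp. Origin at the centre of its underside.

How it is judged:
By the outcome, as a careful person would: the job done as asked, in the order asked, and still so for the second after the job is handed in, while the arm keeps its last pose, push and grip.
It also fails if it takes over 64 s, if anything falls off the work surface, if the arm or the gripper's body presses on something with over 40 N, if the wrist force passes 120 N, or if a joint passes its speed limit or range.

## Robot

A 6-joint arm with a two-finger parallel gripper is mounted at the origin on the work surface. World frame = base frame: x ahead of the robot, y to its left, z up, the work surface at z = 0. Lengths are in m, angles in rad, forces in N, time in s.
With the tool pointing down it reaches from about 0.35 to 0.975 m from the base axis. Payload 4.9 kg.
Tool frame: the origin (TCP) lies midway between the tips of the shut fingers; the grasp point (between the pads) lies manip.tcp_to_grasp behind it (manip.tcp_to_grasp is the distance from the TCP to the grasp point, in m); z points along the fingers, y is the line along which they close (so a half turn about z gives the same grasp; the last joint's range is limited). The gripper opens to 85 mm and grips with 20 to 120 N. Pads are 22 mm wide; open, the fingers measure 114 mm over their backs; the gripper's body (76 mm by 85 mm) begins 54 mm behind the grasp point. The pads swing forward as they close: fully open they stand 13 mm farther back than shut.
Start: joints at [1.143, 0.053, 1.613, -0, 1.476, -0.119], TCP at [0.19, 0.595, 0.231] pointing down, gripper open.
Joint ranges: [-3.01, 3.01], [-1.01, 2.22], [0.06, 2.58], [-1.02, 4.17], [0.09, 2.62], [-3.14, 3.14]. Speed limits (rad/s): [2.57, 2.57, 3.14, 3.14, 3.14, 3.14].

## Interface

Orientations are given as a unit quaternion [w, x, y, z].
In Python, from plant import manip, grab_frame, calibration, job_done gives the robot as it stands.
- The arm moves only by the tool send_rows, never from a script. Its argument "rows" is a list of rows, each an object of numbers: "x", "y", "z": the shift along the tool's x, y, z normalised to -1 to 1, where 1 is 15 cm; "wx", "wy", "wz": the turn, a rotation vector about the tool's x, y, z normalised to -1 to 1, where 1 is pi/4 rad; "hand": the opening, from -1 (shut) to 1 (fully open). In form: [{"x": .., "y": .., "z": .., "wx": .., "wy": .., "wz": .., "hand": ..}, ...]. A call has exactly 10 rows; each row shifts and turns the commanded pose from where the row before left it, along the tool's axes as they then stand; what a row does not reach is not made up. A row lasts 1/12 s, in which the tool goes at most 41.7 mm and 7.16 degrees, less where a joint would pass 70% of its speed; a pose out of reach is approached as far as the arm can. A call with a number of a shift or a turn outside -1 to 1 is refused whole. A call with a gripper value outside its range is refused whole. The fingers move at their own pace and stop on an object; the grip force is fixed at half the most. Time passes only in rows, so rows that do not move let the fingers close, or fill a call up. It gives the time, the measured TCP pose, the force, the opening and the grip force at its end, in the units of the state.
- manip.state(): the state, without advancing time (a new reading comes with each control period).
- grab_frame(name): name is "side" or "top"; returns the picture (420x560x3 uint8, blue, green, red); there is no depth.
- calibration(name): a dict with "camera_matrix" (3x3 intrinsics, pixels), "R" (3x3) and "t" (3): a world point X has camera coordinates R X + t. Camera axes: x right, y down, z forward; pixel columns grow to the right and rows downward; lengths in m; the calibration is good to about 2 mm. A picture is of the moment at which its call begins. calibration takes no time and is no camera call.
- job_done(): hands the job in; it is judged then, once.
The state is a dict: "time": time; "joint_pos": joint angles; "joint_vel": joint speeds; "joint_efforts": joint torques, N m; "tool_pos": TCP position; "tool_rot": TCP orientation; "contact_force": force on the tool from outside, world axes, zero at the start; "ft_torque": the same for the moment, N m; "gripper_width": opening from 0.0 (shut) to 1.0 (fully open); "grasp_force": force on a finger pad.
Only numpy, scipy, OpenCV 4.12 (cv2) and the standard library are available. Lean on these libraries where they do the work, as an engineer would, in place of code of your own. Each camera call takes 0.05 s, during which the arm holds its last target. There are 200 camera calls.

## Working session

There is one attempt and no reset: what is moved stays moved. The work goes in short steps, Python scripts to look and compute and a tool call to move; the robot and the scene stay as the last step left them, time stands still between calls to the robot, and variables do not carry over. Pictures are saved under pics/ and viewed, at most 12 in all, crops included, and the job is handed in when it is done.

Besides the shell and the picture viewer there is one more tool, called after "Request:" as name(argument=value, ...), one argument or row to a line, values as JSON. send_rows: Moves the arm, as the interface text tells. Scaled input: -1 to 1 covers 15 cm each way for a shift and pi/4 rad each way for a turn. Its arguments: {"type":"object","properties":{"rows":{"type":"array","items":{"type":"object","properties":{"x":{"type":"number","minimum":-1,"maximum":1},"y":{"type":"number","minimum":-1,"maximum":1},"z":{"type":"number","minimum":-1,"maximum":1},"wx":{"type":"number","minimum":-1,"maximum":1},"wy":{"type":"number","minimum":-1,"maximum":1},"wz":{"type":"number","minimum":-1,"maximum":1},"hand":{"type":"number"}}}}},"required":["rows"]}

```bash
mkdir -p pics; ls
python3 - <<'E'
from plant import manip, grab_frame, calibration
import cv2
for n in("side","top"):
    cv2.imwrite(f"pics/{n}0.png",grab_frame(n)); c=calibration(n); print(n,c)
print(manip.state(), manip.tcp_to_grasp)
E
```

```text
pics
side {'camera_matrix': array([[449.79066886,   0.        , 288.07798194],
       [  0.        , 449.79066886, 213.18388327],
       [  0.        ,   0.        ,   1.        ]]), 'R': array([[ 8.97276870e-01, -4.41468118e-01,  3.44955356e-04],
       [-3.01587818e-01, -6.13542657e-01, -7.29801477e-01],
       [ 3.22395729e-01,  6.54729951e-01, -6.83659042e-01]]), 't': array([-0.50478194,  0.37388259,  0.83623898])}
top {'camera_matrix': array([[536.17159845,   0.        , 278.77955357],
       [  0.        , 536.17159845, 213.81441313],
       [  0.        ,   0.        ,   1.        ]]), 'R': array([[ 0.01458229, -0.99946135,  0.02940003],
       [-0.99764017, -0.01651608, -0.06664312],
       [ 0.06709279, -0.02835884, -0.99734364]]), 't': array([0.0851446 , 0.60664903, 1.28996899])}
{'time': 0.1, 'joint_pos': array([ 1.14301505e+00,  5.33157145e-02,  1.61416724e+00, -1.72648387e-05,
        1.47598910e+00, -1.18969304e-01]), 'joint_vel': array([ 0.00026848, -0.00075565, -0.00477548, -0.00098784,  0.00038515,
        0.000553  ]), 'joint_efforts': array([ 3.79726782e-05, -3.94900632e+01, -3.71364534e+01, -8.62560250e-05,
        3.93938928e-03, -2.11935566e-05]), 'tool_pos': array([0.18970397, 0.59492068, 0.23016423]), 'tool_rot': array([-2.45428849e-04,  1.53792295e-01,  9.88102751e-01, -9.07123163e-04]), 'contact_force': array([ 0.37185573, -0.30696348,  0.39768503]), 'ft_torque': array([-0.00730017,  0.00703307, -0.0021764 ]), 'grasp_force': 0.0, 'gripper_width': 0.9997102242164786} 0.0187
```

View pics/side0.png

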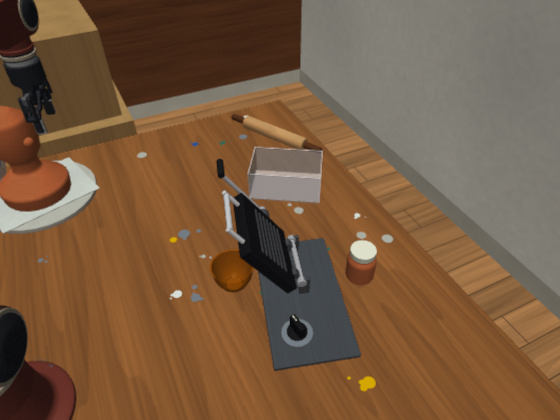

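View pics/top0.png

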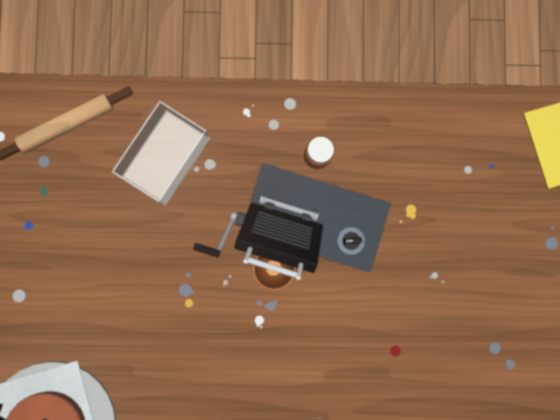

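Side view: lamp at about (290,270), knob (296,328), handle (228,215), peg (221,168). Top view: knob (350,240), handle from (247,262) to (298,275), peg (207,250), plate corners (263,165), (389,203), (371,270). I'll enlarge both.

```bash
cat > h.py <<'E'
import numpy as np, cv2
from scipy.spatial.transform import Rotation as R
from plant import calibration
C={n:calibration(n) for n in("side","top")}
def ray(n,p):
    c=C[n]; d=c["R"].T@np.linalg.solve(c["camera_matrix"],[*p,1.]); o=-c["R"].T@c["t"]; return o,d/np.linalg.norm(d)
def onz(n,p,z):
    o,d=ray(n,p); return o+d*(z-o[2])/d[2]
def tri(ps,pt):
    o1,d1=ray("side",ps);o2,d2=ray("top",pt)
    s=np.linalg.lstsq(np.c_[d1,-d2],o2-o1,rcond=None)[0]
    a,b=o1+s[0]*d1,o2+s[1]*d2; return (a+b)/2,np.linalg.norm(a-b)
def proj(n,X):
    c=C[n]; p=c["camera_matrix"]@(c["R"]@np.asarray(X)+c["t"]); return p[:2]/p[2]
E
python3 - <<'E'
import cv2
a=cv2.imread("pics/top0.png")[140:290,190:400]; b=cv2.imread("pics/side0.png")[150:370,200:380]
cv2.imwrite("pics/topc.png",cv2.resize(a,None,fx=3.8,fy=3.8,interpolation=cv2.INTER_CUBIC))
cv2.imwrite("pics/sidec.png",cv2.resize(b,None,fx=2.7,fy=2.7,interpolation=cv2.INTER_CUBIC))
E
```

```text
(no output)
```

View pics/topc.png

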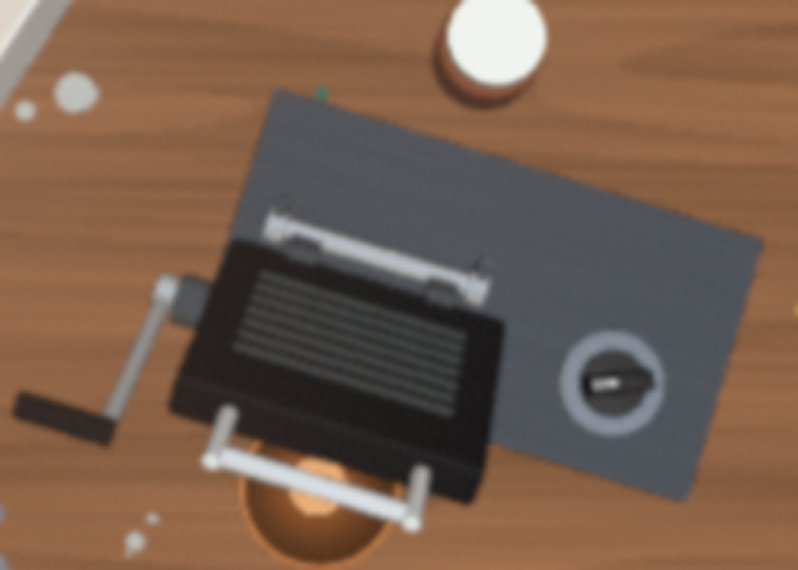

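View pics/sidec.png

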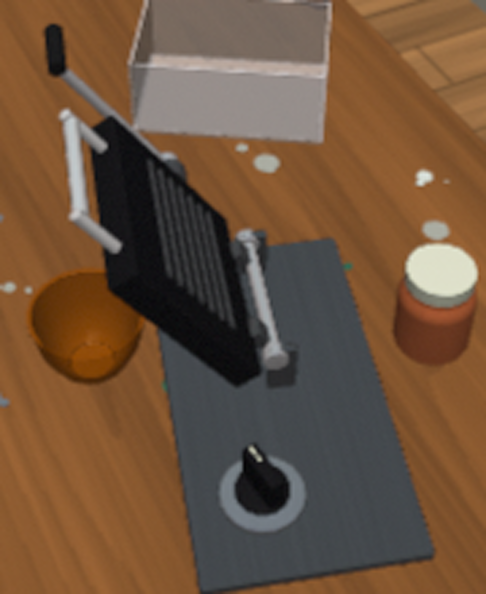

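The crops show (top crop) hinge rod (275,225)-(482,290), handle ends (212,460)/(412,520), peg (18,403)-(110,432), knob ring centre (612,383) with the pointer to the left. In the side crop the handle is (68,115)/(78,217), the peg (53,35)-(58,70) and the knob ring (262,492).

Run:
```python
from h import *
np.set_printoptions(precision=4,suppress=True)
T=lambda u,v:((u+.5)/3.8-.5+190,(v+.5)/3.8-.5+140)
S=lambda u,v:((u+.5)/2.7-.5+200,(v+.5)/2.7-.5+150)
c=[onz("top",T(*p),.012) for p in((276,90),(763,240),(688,500))]
print("plate",c,np.linalg.norm(c[0]-c[1]),np.linalg.norm(c[1]-c[2]))
y=c[0]-c[1];y/=np.linalg.norm(y);print("yaw of y axis-90",np.degrees(np.arctan2(-y[0],y[1])))
print("knob",onz("top",T(612,383),.012),onz("side",S(262,492),.012))
ptr=[onz("top",T(*p),.056) for p in((585,385),(620,382))];print("ptr",ptr)
A,B=tri(S(68,115),T(212,460)),tri(S(78,217),T(412,520));print("handle",A,B,(A[0]+B[0])/2,np.linalg.norm(A[0]-B[0]))
P,Q=tri(S(54,32),T(18,403)),tri(S(58,68),T(110,432));print("peg",P,Q)
H,K=tri(S(247,237),T(275,225)),tri(S(275,356),T(482,290));print("hinge",H,K,(H[0]+K[0])/2)
```

```text
plate [array([0.7299, 0.137 , 0.012 ]), array([ 0.6376, -0.1814,  0.012 ]), array([ 0.4686, -0.1328,  0.012 ])] 0.3314705930335887 0.17587460864400434
yaw of y axis-90 -16.169724099918064
knob [ 0.5432 -0.0832  0.012 ] [ 0.5432 -0.0807  0.012 ]
ptr [array([ 0.5408, -0.0591,  0.056 ]), array([ 0.543, -0.081,  0.056])]
handle (array([0.4951, 0.1668, 0.2278]), np.float64(0.0013470416187516645)) (array([0.4637, 0.0593, 0.2261]), np.float64(0.00043258472691913574)) [0.4794 0.1131 0.227 ] 0.1120276937889607
peg (array([0.5228, 0.2712, 0.2296]), np.float64(0.0012101837694648877)) (array([0.5083, 0.2217, 0.2312]), np.float64(0.0007786641502035279))
hinge (array([0.6379, 0.136 , 0.0534]), np.float64(0.0001142157407499308)) (array([0.5991, 0.0057, 0.0523]), np.float64(0.0007551100020004817)) [0.6185 0.0709 0.0528]
```

Everything fits the given sizes: handle height, 80 mm gap, and the hinge computed from the knob is (0.619,0.073). The lamp yaw is -16.2° and the knob sits at (0.543,-0.082) with its bar at about 95°. First I rise and turn to bar alignment, then cross high over the lamp.

Request:
send_rows(
  rows=[
    {"z": -0.113,"wz": 0.15,"hand": 0.2},
    {"z": -0.113,"wz": 0.15,"hand": 0.2},
    {"z": -0.113,"wz": 0.15,"hand": 0.2},
    {"z": -0.113,"wz": 0.15,"hand": 0.2},
    {"z": -0.113,"wz": 0.15,"hand": 0.2},
    {"z": -0.113,"wz": 0.15,"hand": 0.2},
    {"z": -0.113,"wz": 0.15,"hand": 0.2},
    {"z": -0.113,"wz": 0.15,"hand": 0.2},
    {"z": -0.113,"wz": 0.15,"hand": 0.2},
    {"z": -0.113,"wz": 0.15,"hand": 0.2},
  ],
)

```text
invalid input at $.rows[0]: expected keys x, y, z, wx, wy, wz, hand
```

Request:
send_rows(
  rows=[
    {"x": -0.235,"y": 0.098,"hand": 0.2},
    {"x": -0.235,"y": 0.098,"hand": 0.2},
    {"x": -0.235,"y": 0.098,"hand": 0.2},
    {"x": -0.235,"y": 0.098,"hand": 0.2},
    {"x": -0.235,"y": 0.098,"hand": 0.2},
    {"x": -0.235,"y": 0.098,"hand": 0.2},
    {"x": -0.235,"y": 0.098,"hand": 0.2},
    {"x": -0.235,"y": 0.098,"hand": 0.2},
    {"x": -0.235,"y": 0.098,"hand": 0.2},
    {"x": -0.235,"y": 0.098,"hand": 0.2},
  ],
)

```text
invalid input at $.rows[0]: expected keys x, y, z, wx, wy, wz, hand
```

Request:
send_rows(
  rows=[
    {"x": -0.235,"y": 0.098,"hand": 0.2},
    {"x": -0.235,"y": 0.098,"hand": 0.2},
    {"x": -0.235,"y": 0.098,"hand": 0.2},
    {"x": -0.235,"y": 0.098,"hand": 0.2},
    {"x": -0.235,"y": 0.098,"hand": 0.2},
    {"x": -0.235,"y": 0.098,"hand": 0.2},
    {"x": -0.235,"y": 0.098,"hand": 0.2},
    {"x": -0.235,"y": 0.098,"hand": 0.2},
    {"x": -0.235,"y": 0.098,"hand": 0.2},
    {"x": -0.235,"y": 0.098,"hand": 0.2},
  ],
)

```text
invalid input at $.rows[0]: expected keys x, y, z, wx, wy, wz, hand
```

```bash
cat >> h.py <<'E'
def go(target, yaw=None, n=1):
    "remaining move to a world TCP target in tool units (total), and yaw of tool y"
    from plant import manip
    s=manip.state(); q=s["tool_rot"]; M=R.from_quat([q[1],q[2],q[3],q[0]]).as_matrix()
    np.set_printoptions(precision=4,suppress=True)
    print("t",round(s["time"],2),"p",s["tool_pos"],"yaw",np.degrees(np.arctan2(M[1,1],M[0,1])),"tilt",M[:,2],"F",s["contact_force"],"T",s["ft_torque"],"w",s["gripper_width"],"g",s["grasp_force"],"q",s["joint_pos"])
    if target is not None: print("units", M.T@(np.asarray(target)-s["tool_pos"])/.15/n)
    return s,M
E
python3 -c "
from h import *
go([.543,-.082,.031])"
```

```text
t 0.1 p [0.1897 0.5949 0.2302] yaw 72.3064830724686 tilt [-0.0008 -0.0017 -1.    ] F [ 0.3719 -0.307   0.3977] T [-0.0073  0.007  -0.0022] w 0.9997102242164786 g 0.0 q [ 1.143   0.0533  1.6142 -0.      1.476  -0.119 ]
units [-3.6157 -3.581   1.3337]
```

All keys are needed in every row.

Request:
send_rows(
  rows=[
    {"x": 0,"y": 0,"z": -0.113,"wx": 0,"wy": 0,"wz": 0.15,"hand": 0.2},
    {"x": 0,"y": 0,"z": -0.113,"wx": 0,"wy": 0,"wz": 0.15,"hand": 0.2},
    {"x": 0,"y": 0,"z": -0.113,"wx": 0,"wy": 0,"wz": 0.15,"hand": 0.2},
    {"x": 0,"y": 0,"z": -0.113,"wx": 0,"wy": 0,"wz": 0.15,"hand": 0.2},
    {"x": 0,"y": 0,"z": -0.113,"wx": 0,"wy": 0,"wz": 0.15,"hand": 0.2},
    {"x": 0,"y": 0,"z": -0.113,"wx": 0,"wy": 0,"wz": 0.15,"hand": 0.2},
    {"x": 0,"y": 0,"z": -0.113,"wx": 0,"wy": 0,"wz": 0.15,"hand": 0.2},
    {"x": 0,"y": 0,"z": -0.113,"wx": 0,"wy": 0,"wz": 0.15,"hand": 0.2},
    {"x": 0,"y": 0,"z": -0.113,"wx": 0,"wy": 0,"wz": 0.15,"hand": 0.2},
    {"x": 0,"y": 0,"z": -0.113,"wx": 0,"wy": 0,"wz": 0.15,"hand": 0.2},
  ],
)

```text
time: 0.93
tool_pos: [0.1898, 0.5952, 0.4009]
tool_rot: [0.0, 0.679, 0.734, -0.001]
contact_force: [0.8, -0.1, -0.1]
gripper_width: 0.598
grasp_force: 0.0
```

Request:
send_rows(
  rows=[
    {"x": -0.235,"y": 0.098,"z": 0,"wx": 0,"wy": 0,"wz": 0,"hand": 0.2},
    {"x": -0.235,"y": 0.098,"z": 0,"wx": 0,"wy": 0,"wz": 0,"hand": 0.2},
    {"x": -0.235,"y": 0.098,"z": 0,"wx": 0,"wy": 0,"wz": 0,"hand": 0.2},
    {"x": -0.235,"y": 0.098,"z": 0,"wx": 0,"wy": 0,"wz": 0,"hand": 0.2},
    {"x": -0.235,"y": 0.098,"z": 0,"wx": 0,"wy": 0,"wz": 0,"hand": 0.2},
    {"x": -0.235,"y": 0.098,"z": 0,"wx": 0,"wy": 0,"wz": 0,"hand": 0.2},
    {"x": -0.235,"y": 0.098,"z": 0,"wx": 0,"wy": 0,"wz": 0,"hand": 0.2},
    {"x": -0.235,"y": 0.098,"z": 0,"wx": 0,"wy": 0,"wz": 0,"hand": 0.2},
    {"x": -0.235,"y": 0.098,"z": 0,"wx": 0,"wy": 0,"wz": 0,"hand": 0.2},
    {"x": -0.235,"y": 0.098,"z": 0,"wx": 0,"wy": 0,"wz": 0,"hand": 0.2},
  ],
)

```text
time: 1.77
tool_pos: [0.3662, 0.2547, 0.4004]
tool_rot: [-0.0, 0.677, 0.736, -0.0]
contact_force: [-0.3, -0.6, 1.2]
gripper_width: 0.602
grasp_force: 0.0
```

Request:
send_rows(
  rows=[
    {"x": -0.235,"y": 0.098,"z": 0,"wx": 0,"wy": 0,"wz": 0,"hand": 0.2},
    {"x": -0.235,"y": 0.098,"z": 0,"wx": 0,"wy": 0,"wz": 0,"hand": 0.2},
    {"x": -0.235,"y": 0.098,"z": 0,"wx": 0,"wy": 0,"wz": 0,"hand": 0.2},
    {"x": -0.235,"y": 0.098,"z": 0,"wx": 0,"wy": 0,"wz": 0,"hand": 0.2},
    {"x": -0.235,"y": 0.098,"z": 0,"wx": 0,"wy": 0,"wz": 0,"hand": 0.2},
    {"x": -0.235,"y": 0.098,"z": 0,"wx": 0,"wy": 0,"wz": 0,"hand": 0.2},
    {"x": -0.235,"y": 0.098,"z": 0,"wx": 0,"wy": 0,"wz": 0,"hand": 0.2},
    {"x": -0.235,"y": 0.098,"z": 0,"wx": 0,"wy": 0,"wz": 0,"hand": 0.2},
    {"x": -0.235,"y": 0.098,"z": 0,"wx": 0,"wy": 0,"wz": 0,"hand": 0.2},
    {"x": -0.235,"y": 0.098,"z": 0,"wx": 0,"wy": 0,"wz": 0,"hand": 0.2},
  ],
)

```text
time: 2.6
tool_pos: [0.5423, -0.0844, 0.4002]
tool_rot: [-0.0, 0.677, 0.736, -0.0]
contact_force: [0.1, 0.5, -0.3]
gripper_width: 0.599
grasp_force: 0.0
```

```bash
python3 -c "
from h import *
go([.543,-.082,.031])"
```

```text
t 2.6 p [ 0.5423 -0.0844  0.4002] yaw 4.782831097594077 tilt [-0.0006  0.0003 -1.    ] F [ 0.0726  0.5243 -0.2729] T [-0.0225 -0.0223  0.0115] w 0.5994481182235677 g 0.0 q [-0.29   -0.172   1.5521  0.0002  1.7622 -0.3734]
units [0.0143 0.0071 2.4616]
```

Request:
send_rows(
  rows=[
    {"x": 0.014,"y": 0.007,"z": 0.23,"wx": 0,"wy": 0,"wz": 0,"hand": 0.2},
    {"x": 0,"y": 0,"z": 0.23,"wx": 0,"wy": 0,"wz": 0,"hand": 0.2},
    {"x": 0,"y": 0,"z": 0.23,"wx": 0,"wy": 0,"wz": 0,"hand": 0.2},
    {"x": 0,"y": 0,"z": 0.23,"wx": 0,"wy": 0,"wz": 0,"hand": 0.2},
    {"x": 0,"y": 0,"z": 0.23,"wx": 0,"wy": 0,"wz": 0,"hand": 0.2},
    {"x": 0,"y": 0,"z": 0.23,"wx": 0,"wy": 0,"wz": 0,"hand": 0.2},
    {"x": 0,"y": 0,"z": 0.23,"wx": 0,"wy": 0,"wz": 0,"hand": 0.2},
    {"x": 0,"y": 0,"z": 0.23,"wx": 0,"wy": 0,"wz": 0,"hand": 0.2},
    {"x": 0,"y": 0,"z": 0.23,"wx": 0,"wy": 0,"wz": 0,"hand": 0.2},
    {"x": 0,"y": 0,"z": 0.2,"wx": 0,"wy": 0,"wz": 0,"hand": 0.2},
  ],
)

```text
time: 3.43
tool_pos: [0.5415, -0.0799, 0.0574]
tool_rot: [-0.001, 0.677, 0.736, -0.001]
contact_force: [-0.1, -0.8, -0.7]
gripper_width: 0.602
grasp_force: 0.0
```

Request:
send_rows(
  rows=[
    {"x": 0,"y": 0,"z": 0.05,"wx": 0,"wy": 0,"wz": 0,"hand": 0.2},
    {"x": 0,"y": 0,"z": 0.05,"wx": 0,"wy": 0,"wz": 0,"hand": 0.2},
    {"x": 0,"y": 0,"z": 0.05,"wx": 0,"wy": 0,"wz": 0,"hand": 0.2},
    {"x": 0,"y": 0,"z": 0.03,"wx": 0,"wy": 0,"wz": 0,"hand": 0.2},
    {"x": 0,"y": 0,"z": 0,"wx": 0,"wy": 0,"wz": 0,"hand": -1},
    {"x": 0,"y": 0,"z": 0,"wx": 0,"wy": 0,"wz": 0,"hand": -1},
    {"x": 0,"y": 0,"z": 0,"wx": 0,"wy": 0,"wz": 0,"hand": -1},
    {"x": 0,"y": 0,"z": 0,"wx": 0,"wy": 0,"wz": 0,"hand": -1},
    {"x": 0,"y": 0,"z": 0,"wx": 0,"wy": 0,"wz": 0,"hand": -1},
    {"x": 0,"y": 0,"z": 0,"wx": 0,"wy": 0,"wz": 0,"hand": -1},
  ],
)

```text
time: 4.27
tool_pos: [0.5441, -0.0807, 0.0349]
tool_rot: [0.001, 0.677, 0.736, 0.001]
contact_force: [-0.4, -0.2, 6.4]
gripper_width: 0.149
grasp_force: 61.0
```

```bash
python3 -c "
from h import *
go([.543,-.082,.031])"
```

```text
t 4.27 p [ 0.5441 -0.0807  0.0349] yaw 4.807729835857416 tilt [ 0.0027 -0.0009 -1.    ] F [-0.3581 -0.1568  6.3856] T [ 0.017   0.0665 -0.0245] w 0.14896831178921047 g 60.9832227230072 q [-0.2824  0.0814  1.9337 -0.0001  1.1237 -0.3663]
units [-0.0082 -0.0081  0.0262]
```

Request:
send_rows(
  rows=[
    {"x": 0,"y": 0,"z": -0.01,"wx": 0,"wy": 0,"wz": -0.09,"hand": -1},
    {"x": 0,"y": 0,"z": 0,"wx": 0,"wy": 0,"wz": -0.09,"hand": -1},
    {"x": 0,"y": 0,"z": 0,"wx": 0,"wy": 0,"wz": -0.09,"hand": -1},
    {"x": 0,"y": 0,"z": 0,"wx": 0,"wy": 0,"wz": -0.09,"hand": -1},
    {"x": 0,"y": 0,"z": 0,"wx": 0,"wy": 0,"wz": -0.09,"hand": -1},
    {"x": 0,"y": 0,"z": 0,"wx": 0,"wy": 0,"wz": -0.09,"hand": -1},
    {"x": 0,"y": 0,"z": 0,"wx": 0,"wy": 0,"wz": -0.09,"hand": -1},
    {"x": 0,"y": 0,"z": 0,"wx": 0,"wy": 0,"wz": -0.09,"hand": -1},
    {"x": 0,"y": 0,"z": 0,"wx": 0,"wy": 0,"wz": 0,"hand": -1},
    {"x": 0,"y": 0,"z": 0,"wx": 0,"wy": 0,"wz": 0,"hand": -1},
  ],
)

```text
time: 5.1
tool_pos: [0.5429, -0.081, 0.035]
tool_rot: [0.0, 0.445, 0.895, -0.001]
contact_force: [-0.3, -4.8, 0.4]
gripper_width: 0.149
grasp_force: 60.5
```

```bash
python3 -c "
from h import *
go([.543,-.082,.031])"
```

```text
t 5.1 p [ 0.5429 -0.081   0.035 ] yaw 37.12371947911768 tilt [ 0.0002 -0.0016 -1.    ] F [-0.277  -4.7973  0.4089] T [-0.7138  0.0255  0.0052] w 0.14867123380465566 g 60.5365115404129 q [-0.283   0.0803  1.9348 -0.0016  1.1258 -0.9302]
units [-0.0054 -0.0035  0.0265]
```

Request:
send_rows(
  rows=[
    {"x": 0,"y": 0,"z": 0,"wx": 0,"wy": 0,"wz": -0.09,"hand": -1},
    {"x": 0,"y": 0,"z": 0,"wx": 0,"wy": 0,"wz": -0.09,"hand": -1},
    {"x": 0,"y": 0,"z": 0,"wx": 0,"wy": 0,"wz": -0.09,"hand": -1},
    {"x": 0,"y": 0,"z": 0,"wx": 0,"wy": 0,"wz": -0.09,"hand": -1},
    {"x": 0,"y": 0,"z": 0,"wx": 0,"wy": 0,"wz": -0.09,"hand": -1},
    {"x": 0,"y": 0,"z": 0,"wx": 0,"wy": 0,"wz": -0.09,"hand": -1},
    {"x": 0,"y": 0,"z": 0,"wx": 0,"wy": 0,"wz": -0.09,"hand": -1},
    {"x": 0,"y": 0,"z": 0,"wx": 0,"wy": 0,"wz": -0.09,"hand": -1},
    {"x": 0,"y": 0,"z": 0,"wx": 0,"wy": 0,"wz": 0,"hand": -1},
    {"x": 0,"y": 0,"z": 0,"wx": 0,"wy": 0,"wz": 0,"hand": -1},
  ],
)

```text
time: 5.93
tool_pos: [0.5422, -0.082, 0.035]
tool_rot: [-0.001, 0.178, 0.984, -0.002]
contact_force: [-2.4, -7.7, 2.1]
gripper_width: 0.147
grasp_force: 60.8
```

```bash
python3 -c "
from h import *
go([.543,-.082,.031])"
```

```text
t 5.93 p [ 0.5422 -0.082   0.035 ] yaw 69.53787678445055 tilt [-0.0017 -0.0034 -1.    ] F [-2.4392 -7.7155  2.0525] T [-1.2301  0.5289  0.0008] w 0.14690999723794054 g 60.77185392379761 q [-0.2838  0.0801  1.935  -0.0042  1.1272 -1.4957]
units [-0.005   0.0018  0.0265]
```

Request:
send_rows(
  rows=[
    {"x": -0.002,"y": -0.006,"z": 0,"wx": 0,"wy": 0,"wz": -0.09,"hand": -1},
    {"x": 0,"y": 0,"z": 0,"wx": 0,"wy": 0,"wz": -0.09,"hand": -1},
    {"x": 0,"y": 0,"z": 0,"wx": 0,"wy": 0,"wz": -0.09,"hand": -1},
    {"x": 0,"y": 0,"z": 0,"wx": 0,"wy": 0,"wz": -0.09,"hand": -1},
    {"x": 0,"y": 0,"z": 0,"wx": 0,"wy": 0,"wz": -0.09,"hand": -1},
    {"x": 0,"y": 0,"z": 0,"wx": 0,"wy": 0,"wz": -0.09,"hand": -1},
    {"x": 0,"y": 0,"z": 0,"wx": 0,"wy": 0,"wz": -0.09,"hand": -1},
    {"x": 0,"y": 0,"z": 0,"wx": 0,"wy": 0,"wz": -0.09,"hand": -1},
    {"x": 0,"y": 0,"z": 0,"wx": 0,"wy": 0,"wz": 0,"hand": -1},
    {"x": 0,"y": 0,"z": 0,"wx": 0,"wy": 0,"wz": 0,"hand": -1},
  ],
)

```text
time: 6.77
tool_pos: [0.5418, -0.0821, 0.0355]
tool_rot: [-0.0, -0.084, 0.996, 0.004]
contact_force: [-8.9, -6.6, 9.8]
gripper_width: 0.15
grasp_force: 361.7
```

```bash
python3 -c "
from h import *
go([.543,-.082,.031])"
```

```text
t 6.77 p [ 0.5418 -0.0821  0.0355] yaw 99.68257102445122 tilt [-0.0016  0.0079 -1.    ] F [-8.8593 -6.5957  9.8265] T [ -1.2335   1.5432 -11.1765] w 0.15024466380416876 g 361.72049534507096 q [-0.2898  0.0793  1.9348  0.0079  1.1313 -2.033 ]
units [-0.0081 -0.0013  0.0302]
```

The stop is reached: wrist torque jumped to -11 N m and the yaw lags at 99.7°. I relax the twist, release and lift.

Request:
send_rows(
  rows=[
    {"x": 0,"y": 0,"z": 0,"wx": 0,"wy": 0,"wz": 0.04,"hand": -1},
    {"x": 0,"y": 0,"z": 0,"wx": 0,"wy": 0,"wz": 0,"hand": -1},
    {"x": 0,"y": 0,"z": 0,"wx": 0,"wy": 0,"wz": 0,"hand": 0.1},
    {"x": 0,"y": 0,"z": 0,"wx": 0,"wy": 0,"wz": 0,"hand": 0.1},
    {"x": 0,"y": 0,"z": 0,"wx": 0,"wy": 0,"wz": 0,"hand": 0.1},
    {"x": 0,"y": 0,"z": -0.1,"wx": 0,"wy": 0,"wz": 0,"hand": 0.1},
    {"x": 0,"y": 0,"z": -0.2,"wx": 0,"wy": 0,"wz": 0,"hand": 0.1},
    {"x": 0,"y": 0,"z": -0.23,"wx": 0,"wy": 0,"wz": 0,"hand": -1},
    {"x": 0,"y": 0,"z": -0.23,"wx": 0,"wy": 0,"wz": 0,"hand": -1},
    {"x": 0,"y": 0,"z": -0.23,"wx": 0,"wy": 0,"wz": 0,"hand": -1},
  ],
)

```text
time: 7.6
tool_pos: [0.5434, -0.0807, 0.1856]
tool_rot: [0.001, -0.089, 0.996, 0.0]
contact_force: [0.9, 0.4, -0.4]
gripper_width: 0.133
grasp_force: 0.0
```

Request:
send_rows(
  rows=[
    {"x": 0,"y": 0,"z": -0.23,"wx": 0,"wy": 0,"wz": 0.12,"hand": -1},
    {"x": 0,"y": 0,"z": -0.23,"wx": 0,"wy": 0,"wz": 0.12,"hand": -1},
    {"x": 0,"y": 0,"z": -0.23,"wx": 0,"wy": 0,"wz": 0.12,"hand": -1},
    {"x": 0,"y": 0,"z": -0.23,"wx": 0,"wy": 0,"wz": 0.12,"hand": -1},
    {"x": 0,"y": 0,"z": -0.23,"wx": 0,"wy": 0,"wz": 0.12,"hand": -1},
    {"x": 0,"y": 0,"z": -0.23,"wx": 0,"wy": 0,"wz": 0,"hand": -1},
    {"x": 0,"y": 0,"z": 0,"wx": 0,"wy": 0,"wz": 0,"hand": -1},
    {"x": 0,"y": 0,"z": 0,"wx": 0,"wy": 0,"wz": 0,"hand": -1},
    {"x": 0,"y": 0,"z": 0,"wx": 0,"wy": 0,"wz": 0,"hand": -1},
    {"x": 0,"y": 0,"z": 0,"wx": 0,"wy": 0,"wz": 0,"hand": -1},
  ],
)

```text
time: 8.43
tool_pos: [0.5426, -0.0809, 0.3885]
tool_rot: [-0.001, 0.146, 0.989, 0.0]
contact_force: [-0.1, 0.1, -0.7]
gripper_width: -0.002
grasp_force: 0.0
```

```bash
cat >> h.py <<'E'
X=np.array([.9603,-.279,0]);Y=np.array([.279,.9603,0]);H0=np.array([.619,.072,0])
def L(x,y,z): return H0+x*X+y*Y+np.array([0,0,z])
E
python3 -c "
from h import *
from plant import grab_frame
f=grab_frame('top');cv2.imwrite('pics/top1.png',cv2.resize(f[140:290,190:400],None,fx=3.8,fy=3.8,interpolation=cv2.INTER_CUBIC))
print(L(-.149,.145,.2326), L(-.21,.147,.36))
go(L(-.21,.147,.36))"
```

```text
[0.5163703 0.2528145 0.2326   ] [0.45835   0.2717541 0.36     ]
t 8.48 p [ 0.5424 -0.0809  0.3881] yaw 73.2130611394422 tilt [-0.0031  0.0011 -1.    ] F [0.3389 0.4744 0.0709] T [-0.0274  0.016   0.0437] w 0.0021709857446071965 g 0.0 q [-0.2839 -0.172   1.5717  0.0002  1.7452 -1.5617]
units [1.2151 2.0889 0.192 ]
```

View pics/top1.png

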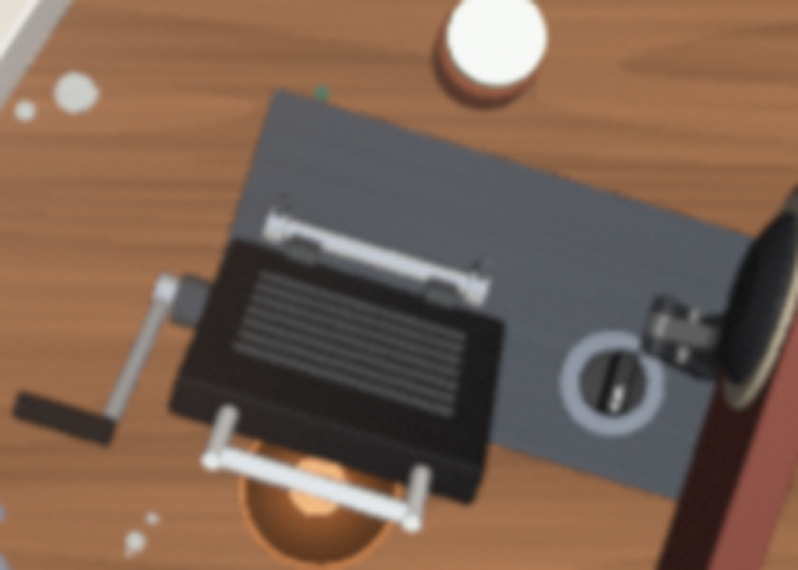

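The knob's white pointer is now at about (617,400) below the axis, bar running (628,350)-(612,412). That is about 20° short of the 190° the gripper reached, so it may have sprung back off the stop on release. I'll measure it.

```bash
cat > knob.py <<'E'
from h import *
def ptr(f,n="top"):
    c=proj(n,[.543,-.082,.056]); u,v=c.astype(int); w=14
    r=f[v-w:v+w,u-w:u+w]; hsv=cv2.cvtColor(r,cv2.COLOR_BGR2HSV)
    m=(hsv[...,2]>150)&(hsv[...,1]<70)
    # keep only pixels within 22 mm of the axis at that height
    P=[(onz(n,(x+u-w,y+v-w),.056)-[.543,-.082,.056])[:2] for y,x in zip(*np.nonzero(m))]
    P=np.array([p for p in P if np.hypot(*p)<.021])
    if len(P)==0: return None
    d=P.mean(0); return len(P),d.round(4),np.degrees(np.arctan2(d[1],d[0])).round(1)
E
python3 - <<'E'
from knob import *
from plant import grab_frame
print(ptr(cv2.imread("pics/top0.png")),ptr(grab_frame("top")))
print(ptr(cv2.imread("pics/side0.png"),"side"),ptr(grab_frame("side"),"side"))
f=grab_frame("top");s=grab_frame("side")
a=cv2.resize(f[215:265,325:375],(400,400),interpolation=cv2.INTER_CUBIC)
b=cv2.resize(s[300:350,270:320],(400,400),interpolation=cv2.INTER_CUBIC)
cv2.imwrite("pics/k.png",np.hstack([a,b]))
E
```

```text
(2, array([0.0003, 0.0064]), np.float64(87.4)) (12, array([-0.0016, -0.0147]), np.float64(-96.1))
(4, array([-0.0025,  0.0096]), np.float64(104.8)) (3, array([-0.0102,  0.0004]), np.float64(177.6))
```

View pics/k.png

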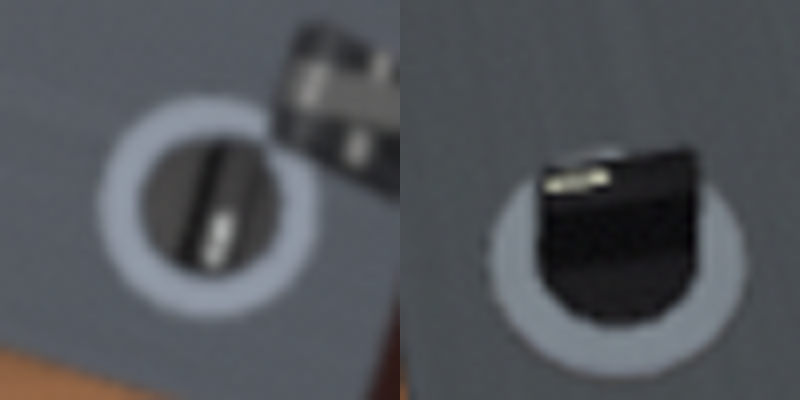

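The pointer mark runs (222,215)→(213,265) in the top zoom and (208,175)→(147,185) in the side zoom.

Run:
```python
from h import *
def a(n,p,q):
    d=onz(n,q,.056)-onz(n,p,.056); m=(onz(n,q,.056)); return np.degrees(np.arctan2(d[1],d[0])).round(1), m.round(4)
T=lambda u,v:((u+.5)/8-.5+325,(v+.5)/8-.5+215)
S=lambda u,v:((u+.5)/8-.5+270,(v+.5)/8-.5+300)
print(a("top",T(222,215),T(213,265)),a("side",S(208,176),S(147,186)),"edge",a("side",S(297,153),S(140,166)),a("top",T(218,145),T(190,258)))
```

```text
(np.float64(170.1), array([ 0.5251, -0.0773,  0.056 ])) (np.float64(164.6), array([ 0.5237, -0.0783,  0.056 ])) edge (np.float64(159.3), array([ 0.5247, -0.0722,  0.056 ])) (np.float64(166.4), array([ 0.5271, -0.0705,  0.056 ]))
```

Request:
send_rows(
  rows=[
    {"x": 0,"y": 0,"z": 0.23,"wx": 0,"wy": 0,"wz": -0.08,"hand": 0.2},
    {"x": 0,"y": 0,"z": 0.23,"wx": 0,"wy": 0,"wz": 0,"hand": 0.2},
    {"x": 0,"y": 0,"z": 0.23,"wx": 0,"wy": 0,"wz": 0,"hand": 0.2},
    {"x": 0,"y": 0,"z": 0.23,"wx": 0,"wy": 0,"wz": 0,"hand": 0.2},
    {"x": 0,"y": 0,"z": 0.23,"wx": 0,"wy": 0,"wz": 0,"hand": 0.2},
    {"x": 0,"y": 0,"z": 0.23,"wx": 0,"wy": 0,"wz": 0,"hand": 0.2},
    {"x": 0,"y": 0,"z": 0.23,"wx": 0,"wy": 0,"wz": 0,"hand": 0.2},
    {"x": 0,"y": 0,"z": 0.23,"wx": 0,"wy": 0,"wz": 0,"hand": 0.2},
    {"x": 0,"y": 0,"z": 0.23,"wx": 0,"wy": 0,"wz": 0,"hand": 0.2},
    {"x": 0,"y": 0,"z": 0.14,"wx": 0,"wy": 0,"wz": 0,"hand": 0.2},
  ],
)

```text
time: 9.52
tool_pos: [0.5401, -0.0805, 0.0543]
tool_rot: [-0.003, 0.115, 0.993, 0.001]
contact_force: [-0.1, 0.1, -0.3]
gripper_width: 0.599
grasp_force: 0.0
```

Request:
send_rows(
  rows=[
    {"x": 0,"y": 0,"z": 0.04,"wx": 0,"wy": 0,"wz": 0,"hand": 0.2},
    {"x": 0,"y": 0,"z": 0.04,"wx": 0,"wy": 0,"wz": 0,"hand": 0.2},
    {"x": 0,"y": 0,"z": 0.04,"wx": 0,"wy": 0,"wz": 0,"hand": 0.2},
    {"x": 0,"y": 0,"z": 0.02,"wx": 0,"wy": 0,"wz": 0,"hand": 0.2},
    {"x": 0,"y": 0,"z": 0,"wx": 0,"wy": 0,"wz": 0,"hand": -1},
    {"x": 0,"y": 0,"z": 0,"wx": 0,"wy": 0,"wz": 0,"hand": -1},
    {"x": 0,"y": 0,"z": 0,"wx": 0,"wy": 0,"wz": 0,"hand": -1},
    {"x": 0,"y": 0,"z": 0,"wx": 0,"wy": 0,"wz": 0,"hand": -1},
    {"x": 0,"y": 0,"z": 0,"wx": 0,"wy": 0,"wz": 0,"hand": -1},
    {"x": 0,"y": 0,"z": 0,"wx": 0,"wy": 0,"wz": 0,"hand": -1},
  ],
)

```text
time: 10.35
tool_pos: [0.5436, -0.0825, 0.0394]
tool_rot: [0.001, 0.116, 0.993, -0.001]
contact_force: [-2.0, -4.7, 4.6]
gripper_width: 0.15
grasp_force: 58.3
```

```bash
python3 -c "
from h import *
go([.543,-.082,.035])"
```

```text
t 10.35 p [ 0.5436 -0.0825  0.0394] yaw 76.70000209546491 tilt [ 0.0016 -0.0022 -1.    ] F [-2.0422 -4.7241  4.5754] T [-0.6994  0.4829 -0.6889] w 0.14952532724823095 g 58.29910651780665 q [-0.2852  0.0746  1.9321 -0.0019  1.1327 -1.6231]
units [0.0046 0.0026 0.0295]
```

Request:
send_rows(
  rows=[
    {"x": 0,"y": 0,"z": 0,"wx": 0,"wy": 0,"wz": 0.03,"hand": -1},
    {"x": 0,"y": 0,"z": 0,"wx": 0,"wy": 0,"wz": 0.03,"hand": -1},
    {"x": 0,"y": 0,"z": 0,"wx": 0,"wy": 0,"wz": 0.03,"hand": -1},
    {"x": 0,"y": 0,"z": 0,"wx": 0,"wy": 0,"wz": 0.03,"hand": -1},
    {"x": 0,"y": 0,"z": 0,"wx": 0,"wy": 0,"wz": 0.03,"hand": -1},
    {"x": 0,"y": 0,"z": 0,"wx": 0,"wy": 0,"wz": 0,"hand": -1},
    {"x": 0,"y": 0,"z": 0,"wx": 0,"wy": 0,"wz": 0,"hand": -1},
    {"x": 0,"y": 0,"z": 0,"wx": 0,"wy": 0,"wz": 0,"hand": -1},
    {"x": 0,"y": 0,"z": 0,"wx": 0,"wy": 0,"wz": 0,"hand": -1},
    {"x": 0,"y": 0,"z": 0,"wx": 0,"wy": 0,"wz": 0,"hand": -1},
  ],
)

```text
time: 11.18
tool_pos: [0.5436, -0.0825, 0.0394]
tool_rot: [0.001, 0.173, 0.985, -0.001]
contact_force: [-2.6, -4.6, 6.5]
gripper_width: 0.147
grasp_force: 58.0
```

```bash
python3 -c "
from h import *
go(None)"
```

```text
t 11.18 p [ 0.5436 -0.0825  0.0394] yaw 70.08661919080502 tilt [ 0.0015 -0.0027 -1.    ] F [-2.5752 -4.6221  6.461 ] T [-0.6901  0.5262  0.0006] w 0.14731547948228763 g 57.983622550964355 q [-0.2848  0.0747  1.9321 -0.0024  1.1326 -1.5071]
```

Request:
send_rows(
  rows=[
    {"x": 0,"y": 0,"z": 0,"wx": 0,"wy": 0,"wz": -0.03,"hand": -1},
    {"x": 0,"y": 0,"z": 0,"wx": 0,"wy": 0,"wz": -0.03,"hand": -1},
    {"x": 0,"y": 0,"z": 0,"wx": 0,"wy": 0,"wz": -0.03,"hand": -1},
    {"x": 0,"y": 0,"z": 0,"wx": 0,"wy": 0,"wz": -0.03,"hand": -1},
    {"x": 0,"y": 0,"z": 0,"wx": 0,"wy": 0,"wz": -0.03,"hand": -1},
    {"x": 0,"y": 0,"z": 0,"wx": 0,"wy": 0,"wz": -0.03,"hand": -1},
    {"x": 0,"y": 0,"z": 0,"wx": 0,"wy": 0,"wz": 0,"hand": -1},
    {"x": 0,"y": 0,"z": 0,"wx": 0,"wy": 0,"wz": 0,"hand": -1},
    {"x": 0,"y": 0,"z": 0,"wx": 0,"wy": 0,"wz": 0,"hand": -1},
    {"x": 0,"y": 0,"z": 0,"wx": 0,"wy": 0,"wz": 0,"hand": -1},
  ],
)

```text
time: 12.02
tool_pos: [0.5436, -0.0825, 0.0394]
tool_rot: [0.001, 0.105, 0.994, -0.001]
contact_force: [-3.5, -5.2, 5.3]
gripper_width: 0.144
grasp_force: 73.8
```

```bash
python3 -c "
from h import *
go(None)"
```

```text
t 12.02 p [ 0.5436 -0.0825  0.0394] yaw 77.94845543442798 tilt [ 0.0015 -0.0018 -1.    ] F [-3.4748 -5.2062  5.2573] T [-0.7363  0.5288 -1.247 ] w 0.14424437366294635 g 73.76530897803605 q [-0.2854  0.0747  1.9321 -0.0014  1.1329 -1.6453]
```

The stop is confirmed: torque -0.7 N m at 76.7°, zero at 70°, and -1.25 at 78°, so the earlier excess was pad flex. I relax, release and lift.

Request:
send_rows(
  rows=[
    {"x": 0,"y": 0,"z": 0,"wx": 0,"wy": 0,"wz": 0.03,"hand": -1},
    {"x": 0,"y": 0,"z": 0,"wx": 0,"wy": 0,"wz": 0,"hand": -1},
    {"x": 0,"y": 0,"z": 0,"wx": 0,"wy": 0,"wz": 0,"hand": 0.1},
    {"x": 0,"y": 0,"z": 0,"wx": 0,"wy": 0,"wz": 0,"hand": 0.1},
    {"x": 0,"y": 0,"z": 0,"wx": 0,"wy": 0,"wz": 0,"hand": 0.1},
    {"x": 0,"y": 0,"z": -0.1,"wx": 0,"wy": 0,"wz": 0,"hand": 0.1},
    {"x": 0,"y": 0,"z": -0.2,"wx": 0,"wy": 0,"wz": 0,"hand": 0.1},
    {"x": 0,"y": 0,"z": -0.23,"wx": 0,"wy": 0,"wz": 0,"hand": -1},
    {"x": 0,"y": 0,"z": -0.23,"wx": 0,"wy": 0,"wz": 0,"hand": -1},
    {"x": 0,"y": 0,"z": -0.23,"wx": 0,"wy": 0,"wz": 0,"hand": -1},
  ],
)

```text
time: 12.85
tool_pos: [0.5424, -0.0806, 0.1874]
tool_rot: [-0.0, 0.115, 0.993, 0.0]
contact_force: [1.1, 0.3, 0.7]
gripper_width: 0.129
grasp_force: 0.0
```

Request:
send_rows(
  rows=[
    {"x": 0,"y": 0,"z": -0.23,"wx": 0,"wy": 0,"wz": 0.06,"hand": -1},
    {"x": 0,"y": 0,"z": -0.23,"wx": 0,"wy": 0,"wz": 0,"hand": -1},
    {"x": 0,"y": 0,"z": -0.23,"wx": 0,"wy": 0,"wz": 0,"hand": -1},
    {"x": 0,"y": 0,"z": -0.23,"wx": 0,"wy": 0,"wz": 0,"hand": -1},
    {"x": 0,"y": 0,"z": -0.23,"wx": 0,"wy": 0,"wz": 0,"hand": -1},
    {"x": 0,"y": 0,"z": -0.2,"wx": 0,"wy": 0,"wz": 0,"hand": -1},
    {"x": 0,"y": 0,"z": 0,"wx": 0,"wy": 0,"wz": 0,"hand": -1},
    {"x": 0.08,"y": 0.139,"z": 0,"wx": 0,"wy": 0,"wz": 0,"hand": -1},
    {"x": 0.12,"y": 0.209,"z": 0,"wx": 0,"wy": 0,"wz": 0,"hand": -1},
    {"x": 0.12,"y": 0.209,"z": 0,"wx": 0,"wy": 0,"wz": 0,"hand": -1},
  ],
)

```text
time: 13.68
tool_pos: [0.5192, 0.0131, 0.388]
tool_rot: [-0.0, 0.139, 0.99, 0.0]
contact_force: [0.3, -0.2, -0.1]
gripper_width: 0.002
grasp_force: 0.0
```

Request:
send_rows(
  rows=[
    {"x": 0.12,"y": 0.209,"z": 0,"wx": 0,"wy": 0,"wz": 0,"hand": -1},
    {"x": 0.12,"y": 0.209,"z": 0,"wx": 0,"wy": 0,"wz": 0,"hand": -1},
    {"x": 0.12,"y": 0.209,"z": 0,"wx": 0,"wy": 0,"wz": 0,"hand": -1},
    {"x": 0.12,"y": 0.209,"z": 0,"wx": 0,"wy": 0,"wz": 0,"hand": -1},
    {"x": 0.12,"y": 0.209,"z": 0,"wx": 0,"wy": 0,"wz": 0,"hand": -1},
    {"x": 0.12,"y": 0.209,"z": 0,"wx": 0,"wy": 0,"wz": 0,"hand": -1},
    {"x": 0.12,"y": 0.209,"z": 0,"wx": 0,"wy": 0,"wz": 0,"hand": -1},
    {"x": 0.07,"y": 0.07,"z": 0,"wx": 0,"wy": 0,"wz": 0,"hand": -1},
    {"x": 0,"y": 0,"z": 0,"wx": 0,"wy": 0,"wz": 0,"hand": -1},
    {"x": 0,"y": 0,"z": 0,"wx": 0,"wy": 0,"wz": 0,"hand": -1},
  ],
)

```text
time: 14.52
tool_pos: [0.4507, 0.2715, 0.3881]
tool_rot: [-0.0, 0.137, 0.991, -0.0]
contact_force: [1.1, 0.2, -0.2]
gripper_width: 0.0
grasp_force: 0.0
```

```bash
python3 -c "
from h import *
from plant import grab_frame
f=grab_frame('top')
cv2.imwrite('pics/k2.png',cv2.resize(f[140:290,190:400],None,fx=3.8,fy=3.8,interpolation=cv2.INTER_CUBIC))
go(L(-.195,.147,.215))"
```

```text
t 14.57 p [0.4511 0.2707 0.3882] yaw 74.15033651512117 tilt [-0.0006 -0.0006 -1.    ] F [ 0.2577 -0.4713  0.0527] T [-0.0289  0.0165 -0.019 ] w 0.0009358890775665722 g 0.0 q [ 0.3992 -0.2274  1.6194 -0.0003  1.7504 -0.895 ]
units [-0.145   0.02    1.1547]
```

View pics/k2.png

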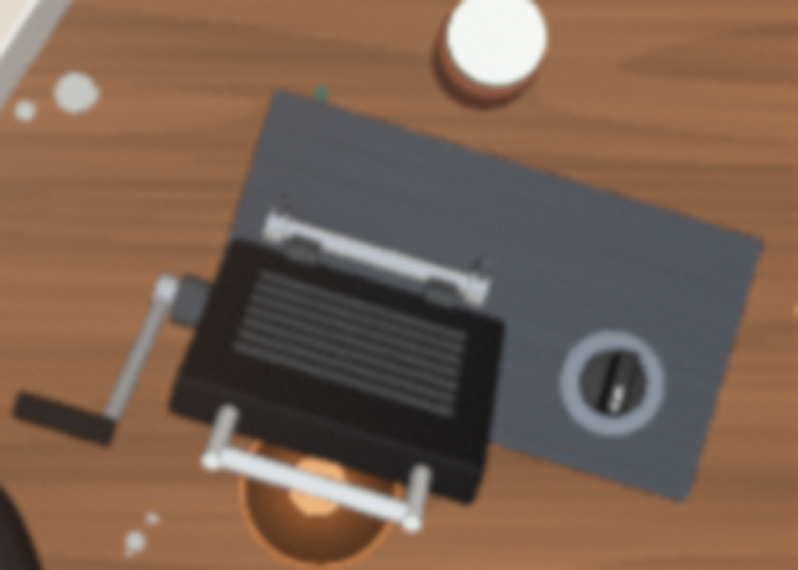

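The knob is still at the stop (pointer (617,400)). I descend in front of the peg and push it back over centre with shut fingers.

Request:
send_rows(
  rows=[
    {"x": 0,"y": 0.02,"z": 0.16,"wx": 0,"wy": 0,"wz": 0,"hand": -1},
    {"x": 0,"y": 0,"z": 0.2,"wx": 0,"wy": 0,"wz": 0,"hand": -1},
    {"x": 0,"y": 0,"z": 0.2,"wx": 0,"wy": 0,"wz": 0,"hand": -1},
    {"x": 0,"y": 0,"z": 0.2,"wx": 0,"wy": 0,"wz": 0,"hand": -1},
    {"x": 0,"y": 0,"z": 0.2,"wx": 0,"wy": 0,"wz": 0,"hand": -1},
    {"x": 0,"y": 0,"z": 0.15,"wx": 0,"wy": 0,"wz": 0,"hand": -1},
    {"x": -0.067,"y": 0,"z": 0.04,"wx": 0,"wy": 0,"wz": 0,"hand": -1},
    {"x": -0.067,"y": 0,"z": 0,"wx": 0,"wy": 0,"wz": 0,"hand": -1},
    {"x": -0.067,"y": 0,"z": 0,"wx": 0,"wy": 0,"wz": 0,"hand": -1},
    {"x": -0.067,"y": 0,"z": 0,"wx": 0,"wy": 0,"wz": 0,"hand": -1},
  ],
)

```text
time: 15.4
tool_pos: [0.4935, 0.2622, 0.2189]
tool_rot: [0.002, 0.139, 0.99, 0.001]
contact_force: [-0.5, -0.6, 1.4]
gripper_width: -0.004
grasp_force: 0.0
```

Request:
send_rows(
  rows=[
    {"x": -0.067,"y": 0,"z": 0,"wx": 0,"wy": 0,"wz": 0,"hand": -1},
    {"x": -0.067,"y": 0,"z": 0,"wx": 0,"wy": 0,"wz": 0,"hand": -1},
    {"x": -0.067,"y": 0,"z": 0,"wx": 0,"wy": 0,"wz": 0,"hand": -1},
    {"x": -0.067,"y": 0,"z": 0,"wx": 0,"wy": 0,"wz": 0,"hand": -1},
    {"x": -0.067,"y": 0,"z": 0,"wx": 0,"wy": 0,"wz": 0,"hand": -1},
    {"x": -0.067,"y": 0,"z": 0,"wx": 0,"wy": 0,"wz": 0,"hand": -1},
    {"x": -0.067,"y": 0,"z": 0,"wx": 0,"wy": 0,"wz": 0,"hand": -1},
    {"x": -0.067,"y": 0,"z": 0,"wx": 0,"wy": 0,"wz": 0,"hand": -1},
    {"x": -0.067,"y": 0,"z": 0,"wx": 0,"wy": 0,"wz": 0,"hand": -1},
    {"x": -0.067,"y": 0,"z": 0,"wx": 0,"wy": 0,"wz": 0,"hand": -1},
  ],
)

```text
time: 16.23
tool_pos: [0.5883, 0.2348, 0.216]
tool_rot: [-0.0, 0.138, 0.99, -0.0]
contact_force: [0.1, 0.1, 1.1]
gripper_width: -0.004
grasp_force: 0.0
```

```bash
python3 -c "
from h import *
from plant import grab_frame
s=grab_frame('side')
cv2.imwrite('pics/s2.png',cv2.resize(s[100:370,180:380],None,fx=2.2,fy=2.2))
go(L(-.03,.147,.215))"
```

```text
t 16.28 p [0.5897 0.2341 0.216 ] yaw 74.04708960479144 tilt [ 0.0012 -0.0007 -1.    ] F [ 0.2974 -1.1151  0.0275] T [-0.0415  0.     -0.0776] w 0.004732222833145773 g 0.0 q [ 0.2611  0.0837  1.6061 -0.001   1.4508 -1.0312]
units [-0.289  -0.0044  0.007 ]
```

View pics/s2.png

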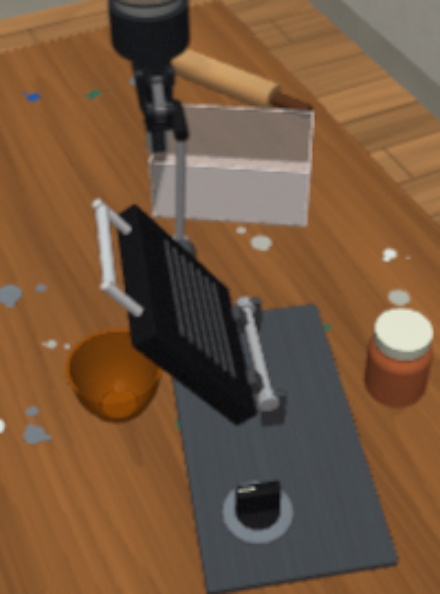

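The leg is now about vertical at (180,190), with its peg ahead of the fingers. I keep pushing past centre, then rise and turn to the bar's grasp yaw while it falls.

Request:
send_rows(
  rows=[
    {"x": -0.067,"y": 0,"z": 0,"wx": 0,"wy": 0,"wz": 0,"hand": -1},
    {"x": -0.067,"y": 0,"z": 0,"wx": 0,"wy": 0,"wz": 0,"hand": -1},
    {"x": -0.067,"y": 0,"z": 0,"wx": 0,"wy": 0,"wz": 0,"hand": -1},
    {"x": -0.067,"y": 0,"z": 0,"wx": 0,"wy": 0,"wz": 0,"hand": -1},
    {"x": -0.067,"y": 0,"z": 0,"wx": 0,"wy": 0,"wz": 0,"hand": -1},
    {"x": -0.067,"y": 0,"z": 0,"wx": 0,"wy": 0,"wz": 0,"hand": -1},
    {"x": 0,"y": 0,"z": 0,"wx": 0,"wy": 0,"wz": 0,"hand": -1},
    {"x": 0,"y": 0,"z": 0,"wx": 0,"wy": 0,"wz": 0,"hand": -1},
    {"x": 0,"y": 0,"z": 0,"wx": 0,"wy": 0,"wz": 0,"hand": -1},
    {"x": 0,"y": 0,"z": 0,"wx": 0,"wy": 0,"wz": 0,"hand": -1},
  ],
)

```text
time: 17.12
tool_pos: [0.645, 0.2188, 0.2163]
tool_rot: [-0.0, 0.138, 0.99, 0.0]
contact_force: [-0.5, -0.6, -0.4]
gripper_width: -0.003
grasp_force: 0.0
```

Request:
send_rows(
  rows=[
    {"x": 0,"y": 0,"z": -0.12,"wx": 0,"wy": 0,"wz": 0.15,"hand": -1},
    {"x": 0,"y": 0,"z": -0.12,"wx": 0,"wy": 0,"wz": 0.15,"hand": -1},
    {"x": 0,"y": 0,"z": -0.12,"wx": 0,"wy": 0,"wz": 0.15,"hand": -0.2},
    {"x": 0,"y": 0,"z": -0.12,"wx": 0,"wy": 0,"wz": 0.15,"hand": -0.2},
    {"x": 0,"y": 0,"z": -0.12,"wx": 0,"wy": 0,"wz": 0.15,"hand": -0.2},
    {"x": 0,"y": 0,"z": -0.12,"wx": 0,"wy": 0,"wz": 0.15,"hand": -0.2},
    {"x": 0,"y": 0,"z": -0.12,"wx": 0,"wy": 0,"wz": 0.15,"hand": -0.2},
    {"x": 0,"y": 0,"z": 0,"wx": 0,"wy": 0,"wz": 0.15,"hand": -0.2},
    {"x": 0,"y": 0,"z": 0,"wx": 0,"wy": 0,"wz": 0.15,"hand": -0.2},
    {"x": 0,"y": 0,"z": 0,"wx": 0,"wy": 0,"wz": 0.15,"hand": -0.2},
  ],
)

```text
time: 17.95
tool_pos: [0.6451, 0.219, 0.3433]
tool_rot: [0.0, 0.667, 0.745, 0.001]
contact_force: [0.2, -0.1, 0.0]
gripper_width: 0.4
grasp_force: 0.0
```

Request:
send_rows(
  rows=[
    {"x": 0,"y": 0,"z": 0,"wx": 0,"wy": 0,"wz": 0.15,"hand": -0.2},
    {"x": 0,"y": 0,"z": 0,"wx": 0,"wy": 0,"wz": 0.15,"hand": -0.2},
    {"x": 0,"y": 0,"z": 0,"wx": 0,"wy": 0,"wz": 0.15,"hand": -0.2},
    {"x": 0,"y": 0,"z": 0,"wx": 0,"wy": 0,"wz": 0.05,"hand": -0.2},
    {"x": 0,"y": 0,"z": 0,"wx": 0,"wy": 0,"wz": 0,"hand": -0.2},
    {"x": 0,"y": 0,"z": 0,"wx": 0,"wy": 0,"wz": 0,"hand": -0.2},
    {"x": 0,"y": 0,"z": 0,"wx": 0,"wy": 0,"wz": 0,"hand": -0.2},
    {"x": 0,"y": 0,"z": 0,"wx": 0,"wy": 0,"wz": 0,"hand": -0.2},
    {"x": 0,"y": 0,"z": 0,"wx": 0,"wy": 0,"wz": 0,"hand": -0.2},
    {"x": 0,"y": 0,"z": 0,"wx": 0,"wy": 0,"wz": 0,"hand": -0.2},
  ],
)

```text
time: 18.78
tool_pos: [0.6453, 0.2187, 0.3423]
tool_rot: [-0.0, 0.798, 0.603, -0.0]
contact_force: [-0.3, -0.2, -0.0]
gripper_width: 0.401
grasp_force: 0.0
```

```bash
python3 -c "
from h import *
from plant import grab_frame
s=grab_frame('side')
cv2.imwrite('pics/s3.png',cv2.resize(s[100:370,180:380],None,fx=2.2,fy=2.2))
print(L(-.1435,0,.2244))
go(L(-.1435,0,.2244-.0187))"
```

```text
[0.48119695 0.1120365  0.2244    ]
t 18.83 p [0.6454 0.2186 0.3423] yaw -15.880262708151083 tilt [-0. -0. -1.] F [-0.6164  0.0719 -0.1586] T [ 0.059  -0.0044  0.0295] w 0.39900125236912826 g 0.0 q [ 0.2176  0.1439  1.3331 -0.      1.6646  0.4947]
units [-0.983  -0.8581  0.9108]
```

View pics/s3.png

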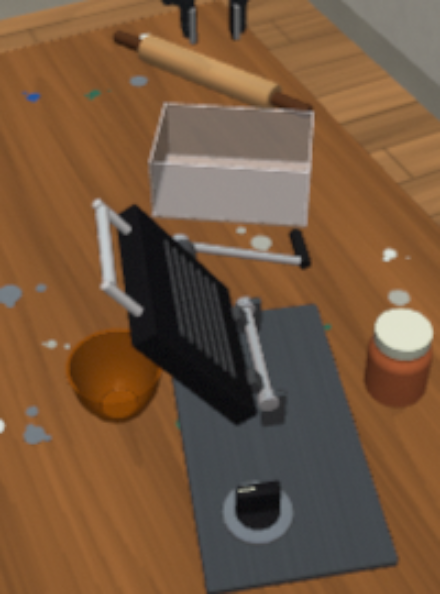

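The kickstand has swung to the back, peg at (302,250). I'll go above the bar and verify the kickstand from there.

Request:
send_rows(
  rows=[
    {"x": -0.09,"y": -0.08,"z": 0,"wx": 0,"wy": 0,"wz": 0,"hand": -0.2},
    {"x": -0.164,"y": -0.143,"z": 0,"wx": 0,"wy": 0,"wz": 0,"hand": -0.2},
    {"x": -0.164,"y": -0.143,"z": 0,"wx": 0,"wy": 0,"wz": 0,"hand": -0.2},
    {"x": -0.164,"y": -0.143,"z": 0,"wx": 0,"wy": 0,"wz": 0,"hand": -0.2},
    {"x": -0.164,"y": -0.143,"z": 0,"wx": 0,"wy": 0,"wz": 0,"hand": -0.2},
    {"x": -0.164,"y": -0.143,"z": 0,"wx": 0,"wy": 0,"wz": 0,"hand": -0.2},
    {"x": -0.073,"y": -0.063,"z": 0,"wx": 0,"wy": 0,"wz": 0,"hand": -0.2},
    {"x": 0,"y": 0,"z": 0.1,"wx": 0,"wy": 0,"wz": 0,"hand": -0.2},
    {"x": 0,"y": 0,"z": 0.2,"wx": 0,"wy": 0,"wz": 0,"hand": -0.2},
    {"x": 0,"y": 0,"z": 0.1,"wx": 0,"wy": 0,"wz": 0,"hand": -0.2},
  ],
)

```text
time: 19.67
tool_pos: [0.4807, 0.1122, 0.279]
tool_rot: [-0.001, 0.798, 0.602, -0.001]
contact_force: [-0.6, -1.1, 0.1]
gripper_width: 0.402
grasp_force: 0.0
```

```bash
python3 -c "
from h import *
from plant import grab_frame
s=grab_frame('side');t=grab_frame('top')
cv2.imwrite('pics/s4.png',np.hstack([cv2.resize(s[130:370,200:380],(390,520)),cv2.resize(t[110:290,185:320],(390,520))]))
go(L(-.1435,0,.2244-.016))
for th in (1.57,1.7,1.9):
  p=L(-.0645+.15*np.sin(th),.145,.1089+.15*np.cos(th)); print(th,(proj('side',p)-[200,130])*[390/180,520/240],(proj('top',p)-[185,110])*[390/135,520/180]+[390,0])
"
```

```text
t 19.77 p [0.4796 0.1122 0.2774] yaw -15.881975555094572 tilt [-0.0075 -0.0003 -1.    ] F [0.2746 0.1025 0.2571] T [-0.0326 -0.0159 -0.0317] w 0.40172938360408816 g 0.0 q [ 0.0785 -0.2895  1.8506  0.0002  1.588   0.3557]
units [0.0027 0.0136 0.46  ]
1.57 [258.422  141.8069] [549.552  118.5337]
1.7 [256.5794 154.5462] [550.1119 124.4414]
1.9 [249.8346 173.5995] [549.1335 138.6359]
```

View pics/s4.png

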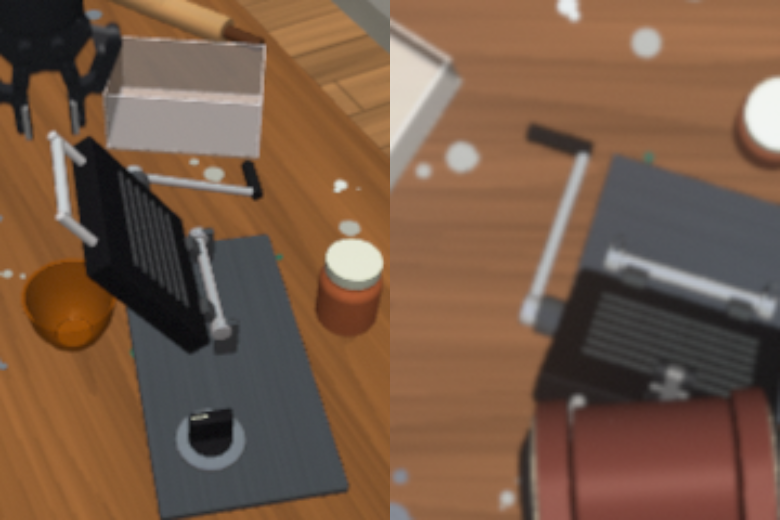

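The peg is at (251,177) in the side view and (556,138) in the top view, matching the prediction for the open stop. Next I descend onto the bar and close.

Request:
send_rows(
  rows=[
    {"x": 0,"y": 0.008,"z": 0.1,"wx": 0,"wy": 0,"wz": 0,"hand": -0.2},
    {"x": 0,"y": 0,"z": 0.1,"wx": 0,"wy": 0,"wz": 0,"hand": -0.2},
    {"x": 0,"y": 0,"z": 0.1,"wx": 0,"wy": 0,"wz": 0,"hand": -0.2},
    {"x": 0,"y": 0,"z": 0.08,"wx": 0,"wy": 0,"wz": 0,"hand": -0.2},
    {"x": 0,"y": 0,"z": 0.06,"wx": 0,"wy": 0,"wz": 0,"hand": -0.2},
    {"x": 0,"y": 0,"z": 0.02,"wx": 0,"wy": 0,"wz": 0,"hand": -0.2},
    {"x": 0,"y": 0,"z": 0,"wx": 0,"wy": 0,"wz": 0,"hand": -0.2},
    {"x": 0,"y": 0,"z": 0,"wx": 0,"wy": 0,"wz": 0,"hand": -1},
    {"x": 0,"y": 0,"z": 0,"wx": 0,"wy": 0,"wz": 0,"hand": -1},
    {"x": 0,"y": 0,"z": 0,"wx": 0,"wy": 0,"wz": 0,"hand": -1},
  ],
)

```text
time: 20.6
tool_pos: [0.4832, 0.1118, 0.2147]
tool_rot: [0.001, 0.798, 0.602, 0.001]
contact_force: [0.1, -0.2, 0.8]
gripper_width: 0.111
grasp_force: 58.5
```

```bash
python3 -c "
from h import *
s,M=go(None)
n=20;ph=.6*(1+np.cos(np.pi*np.arange(n+1)/n))/2   # smooth swing
x=-(.225*np.sin(ph)+.02*np.cos(ph)); z=.225*np.cos(ph)-.02*np.sin(ph)
a=np.c_[X[0]*(x-x[0]),X[1]*(x-x[0]),z-z[0]]@M/.15
print(a[-1]);print(np.diff(a,axis=0).round(3))"
```

```text
t 20.6 p [0.4832 0.1118 0.2147] yaw -15.906028440217018 tilt [ 0.0026  0.0002 -1.    ] F [ 0.1162 -0.1682  0.8378] T [-0.062  -0.0893 -0.0738] w 0.1111571377944796 g 58.49684536457062 q [ 0.0772 -0.255   1.9264 -0.      1.4676  0.3548]
[-0.0039  0.8245 -0.3352]
[[-0.     0.004 -0.004]
 [-0.     0.013 -0.01 ]
 [-0.     0.021 -0.017]
 [-0.     0.03  -0.022]
 [-0.     0.038 -0.027]
 [-0.     0.045 -0.03 ]
 [-0.     0.052 -0.031]
 [-0.     0.057 -0.031]
 [-0.     0.062 -0.03 ]
 [-0.     0.065 -0.028]
 [-0.     0.066 -0.025]
 [-0.     0.066 -0.021]
 [-0.     0.063 -0.018]
 [-0.     0.059 -0.014]
 [-0.     0.053 -0.01 ]
 [-0.     0.045 -0.007]
 [-0.     0.037 -0.005]
 [-0.     0.027 -0.003]
 [-0.     0.016 -0.002]
 [-0.     0.006 -0.   ]]
```

The grip is on the bar but about 6 mm too near the tips. I reopen, lower and close again.

Request:
send_rows(
  rows=[
    {"x": 0,"y": 0,"z": 0,"wx": 0,"wy": 0,"wz": 0,"hand": -0.3},
    {"x": 0,"y": 0,"z": 0,"wx": 0,"wy": 0,"wz": 0,"hand": -0.3},
    {"x": 0,"y": 0,"z": 0.02,"wx": 0,"wy": 0,"wz": 0,"hand": -0.3},
    {"x": 0,"y": -0.01,"z": 0.02,"wx": 0,"wy": 0,"wz": 0,"hand": -0.3},
    {"x": 0,"y": 0,"z": 0,"wx": 0,"wy": 0,"wz": 0,"hand": -0.3},
    {"x": 0,"y": 0,"z": 0,"wx": 0,"wy": 0,"wz": 0,"hand": -1},
    {"x": 0,"y": 0,"z": 0,"wx": 0,"wy": 0,"wz": 0,"hand": -1},
    {"x": 0,"y": 0,"z": 0,"wx": 0,"wy": 0,"wz": 0,"hand": -1},
    {"x": 0,"y": 0,"z": 0,"wx": 0,"wy": 0,"wz": 0,"hand": -1},
    {"x": 0,"y": 0,"z": 0,"wx": 0,"wy": 0,"wz": 0,"hand": -1},
  ],
)

```text
time: 21.43
tool_pos: [0.483, 0.1115, 0.2076]
tool_rot: [0.002, 0.798, 0.602, 0.002]
contact_force: [8.8, -1.8, -3.6]
gripper_width: 0.117
grasp_force: 58.4
```

```bash
python3 -c "
from h import *
s,M=go(None)"
```

```text
t 21.43 p [0.483  0.1115 0.2076] yaw -15.93287099479206 tilt [ 0.0061 -0.0012 -1.    ] F [ 8.8343 -1.7562 -3.6471] T [-0.227  -1.2654 -0.0588] w 0.11681275492662399 g 58.37304890155792 q [ 0.0776 -0.2529  1.9365 -0.0017  1.452   0.3559]
```

Request:
send_rows(
  rows=[
    {"x": 0,"y": 0.005,"z": -0.004,"wx": 0,"wy": 0,"wz": 0,"hand": -1},
    {"x": 0,"y": 0.013,"z": -0.01,"wx": 0,"wy": 0,"wz": 0,"hand": -1},
    {"x": 0,"y": 0.021,"z": -0.017,"wx": 0,"wy": 0,"wz": 0,"hand": -1},
    {"x": 0,"y": 0.03,"z": -0.022,"wx": 0,"wy": 0,"wz": 0,"hand": -1},
    {"x": 0,"y": 0.038,"z": -0.027,"wx": 0,"wy": 0,"wz": 0,"hand": -1},
    {"x": 0,"y": 0.045,"z": -0.03,"wx": 0,"wy": 0,"wz": 0,"hand": -1},
    {"x": 0,"y": 0.052,"z": -0.031,"wx": 0,"wy": 0,"wz": 0,"hand": -1},
    {"x": 0,"y": 0.057,"z": -0.031,"wx": 0,"wy": 0,"wz": 0,"hand": -1},
    {"x": 0,"y": 0.062,"z": -0.03,"wx": 0,"wy": 0,"wz": 0,"hand": -1},
    {"x": 0,"y": 0.065,"z": -0.028,"wx": 0,"wy": 0,"wz": 0,"hand": -1},
  ],
)

```text
time: 22.27
tool_pos: [0.5374, 0.0955, 0.2418]
tool_rot: [-0.0, 0.798, 0.602, -0.001]
contact_force: [0.7, -1.5, -11.4]
gripper_width: 0.118
grasp_force: 58.4
```

Request:
send_rows(
  rows=[
    {"x": 0,"y": 0.066,"z": -0.025,"wx": 0,"wy": 0,"wz": 0,"hand": -1},
    {"x": 0,"y": 0.066,"z": -0.021,"wx": 0,"wy": 0,"wz": 0,"hand": -1},
    {"x": 0,"y": 0.063,"z": -0.018,"wx": 0,"wy": 0,"wz": 0,"hand": -1},
    {"x": 0,"y": 0.059,"z": -0.014,"wx": 0,"wy": 0,"wz": 0,"hand": -1},
    {"x": 0,"y": 0.053,"z": -0.01,"wx": 0,"wy": 0,"wz": 0,"hand": -1},
    {"x": 0,"y": 0.045,"z": -0.007,"wx": 0,"wy": 0,"wz": 0,"hand": -1},
    {"x": 0,"y": 0.037,"z": -0.005,"wx": 0,"wy": 0,"wz": 0,"hand": -1},
    {"x": 0,"y": 0.027,"z": -0.003,"wx": 0,"wy": 0,"wz": 0,"hand": -1},
    {"x": 0,"y": 0.016,"z": -0.002,"wx": 0,"wy": 0,"wz": 0,"hand": -1},
    {"x": 0,"y": 0.006,"z": 0,"wx": 0,"wy": 0,"wz": 0,"hand": -1},
  ],
)

```text
time: 23.1
tool_pos: [0.6004, 0.077, 0.2581]
tool_rot: [0.0, 0.798, 0.602, -0.001]
contact_force: [-4.7, -5.2, -6.8]
gripper_width: 0.117
grasp_force: 58.8
```

```bash
python3 -c "
from h import *
from plant import grab_frame
s,M=go(L(-.02,0,.258))
print('lamp',(s['tool_pos']-H0)@np.c_[X,Y])
s=grab_frame('side');t=grab_frame('top')
cv2.imwrite('pics/s5.png',np.hstack([cv2.resize(s[130:370,200:380],(390,520)),cv2.resize(t[110:290,185:320],(390,520))]))
"
```

```text
t 23.1 p [0.6004 0.077  0.2581] yaw -15.929226166736449 tilt [-0.0017 -0.0019 -1.    ] F [-4.7311 -5.2202 -6.7634] T [-0.8289  0.7304 -0.0421] w 0.11701767162334392 g 58.76859247684479 q [ 0.0056 -0.0069  1.6288 -0.0019  1.5214  0.2837]
units [ 0.0024 -0.0048  0.001 ]
lamp [-0.0193 -0.0004]
```

View pics/s5.png

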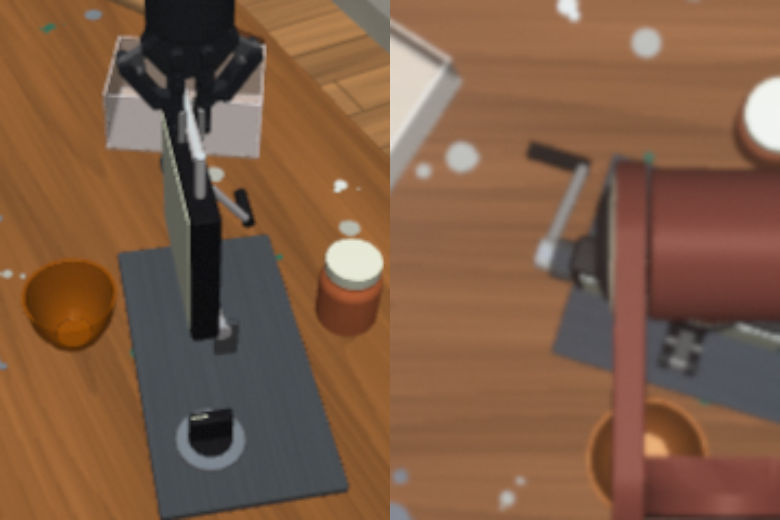

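The panel stands upright with the fingers on the bar and the knob, bowl and jar untouched. I'll check the tilt against the projected panel edge, which in the picture runs from the front-bottom corner (192,338) to the back-bottom corner (217,332), with the peg at (243,206).

```bash
python3 -c "
from h import *
P=lambda n,p:((proj(n,p)-([200,130] if n=='side' else [185,110]))*([390/180,520/240] if n=='side' else [390/135,520/180])+([0,0] if n=='side' else [390,0])).round(0)
for f in(-.05,0,.05):
  loc=lambda x,y,z:L(x*np.cos(f)-z*np.sin(f),y,.05+z*np.cos(f)+x*np.sin(f)*1.0)
  k=2.5;peg=loc(-.02+.15*np.sin(k),.145,.085+.15*np.cos(k))
  print(f,'corners FB BB FT BT',[P('side',loc(x,-.09,z)) for z in(.015,.185) for x in(-.014,.014)],'peg',P('side',peg),P('top',peg))
for i in range(1): go(None)
import cv2
b=cv2.imread('pics/s5.png')[:, :390]
cv2.imwrite('pics/s6.png',cv2.resize(b[100:360,130:290],None,fx=2.2,fy=2.2))
"
```

```text
-0.05 corners FB BB FT BT [array([212., 338.]), array([240., 335.]), array([225., 217.]), array([256., 214.])] peg [241. 204.] [548. 159.]
0 corners FB BB FT BT [array([212., 338.]), array([239., 335.]), array([214., 219.]), array([246., 215.])] peg [242. 202.] [549. 156.]
0.05 corners FB BB FT BT [array([211., 339.]), array([238., 334.]), array([204., 221.]), array([235., 216.])] peg [244. 200.] [549. 154.]
t 23.2 p [0.6003 0.0771 0.2582] yaw -15.931429474260794 tilt [-0.0014 -0.0019 -1.    ] F [-4.2332 -4.5063 -6.5689] T [-0.8084  0.6108 -0.0949] w 0.11459445030552792 g 58.69845271110535 q [ 0.0057 -0.0072  1.6291 -0.0019  1.5212  0.2838]
```

View pics/s6.png

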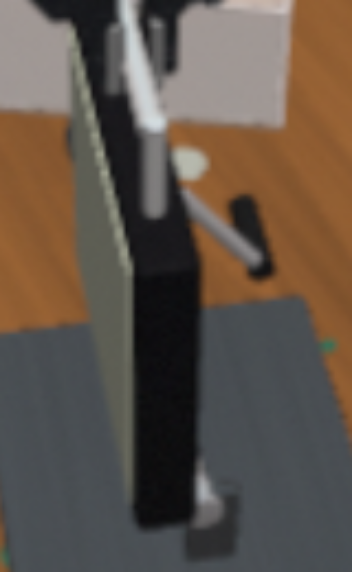

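The front edge leans about -1 px against +2 px for exactly upright, so the tilt is about +0.015 rad forward. I nudge 2.5 mm back and let it settle.

Request:
send_rows(
  rows=[
    {"x": 0,"y": 0.006,"z": 0,"wx": 0,"wy": 0,"wz": 0,"hand": -1},
    {"x": 0,"y": 0.006,"z": 0,"wx": 0,"wy": 0,"wz": 0,"hand": -1},
    {"x": 0,"y": 0.005,"z": 0,"wx": 0,"wy": 0,"wz": 0,"hand": -1},
    {"x": 0,"y": 0,"z": 0,"wx": 0,"wy": 0,"wz": 0,"hand": -1},
    {"x": 0,"y": 0,"z": 0,"wx": 0,"wy": 0,"wz": 0,"hand": -1},
    {"x": 0,"y": 0,"z": 0,"wx": 0,"wy": 0,"wz": 0,"hand": -1},
    {"x": 0,"y": 0,"z": 0,"wx": 0,"wy": 0,"wz": 0,"hand": -1},
    {"x": 0,"y": 0,"z": 0,"wx": 0,"wy": 0,"wz": 0,"hand": -1},
    {"x": 0,"y": 0,"z": 0,"wx": 0,"wy": 0,"wz": 0,"hand": -1},
    {"x": 0,"y": 0,"z": 0,"wx": 0,"wy": 0,"wz": 0,"hand": -1},
  ],
)

```text
time: 24.03
tool_pos: [0.6027, 0.0764, 0.2584]
tool_rot: [0.0, 0.798, 0.602, -0.001]
contact_force: [-3.9, -5.3, -6.4]
gripper_width: 0.117
grasp_force: 58.7
```

```bash
python3 -c "
from h import *
s,M=go(None); print('lamp',(s['tool_pos']-H0)@np.c_[X,Y],s['joint_vel'])
from plant import job_done
print(job_done())"
```

```text
t 24.03 p [0.6027 0.0764 0.2584] yaw -15.925252536644168 tilt [-0.0011 -0.0021 -1.    ] F [-3.8883 -5.3023 -6.3771] T [-0.8586  0.6383 -0.0231] w 0.11696500164633761 g 58.74678432941437 q [ 0.0046 -0.0022  1.6237 -0.0021  1.5212  0.2826]
lamp [-0.0169 -0.0004] [ 0.0008 -0.0021  0.0005  0.0007 -0.001  -0.0004]
the job is handed in; nothing more can be done
None
```

The job is handed in at 24 s: the dimmer is on its off stop, the kickstand is at its open stop, and the fingers are holding the panel still and upright to about 0.02 rad, with the bowl, jar and tub left where they were.

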